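# Fill the shaker rack and lock its hold-down frame

## Robot

A 6-joint arm with a two-finger parallel gripper is mounted at the origin on the work surface. World frame = base frame: x ahead of the robot, y to its left, z up, the work surface at z = 0. Lengths are in m, angles in rad, forces in N, time in s.
With the tool pointing down it reaches from about 0.375 to 0.9 m from the base axis. Payload 3.1 kg.
Tool frame: the origin (TCP) lies between the finger pads; the fingertips stand 19 mm ahead of it and the grasp point (between the pads) is the TCP; z points along the fingers, y is the line along which they close (so a half turn about z gives the same grasp; the last joint's range is limited). The gripper opens to 87 mm and grips with 3 to 60 N. Pads are 19 mm wide; open, the fingers measure 117 mm over their backs; the gripper's body (75 mm by 190 mm) begins 51 mm behind the grasp point.
Start: joints at [0.991, 0.527, 1.433, -0, 1.181, -0.178], TCP at [0.244, 0.575, 0.242] pointing down, gripper open.
Joint ranges: [-3.08, 3.08], [-0.75, 2.2], [0.22, 2.44], [-1.43, 4.57], [0, 2.65], [-2.85, 2.85]. Speed limits (rad/s): [2.79, 2.79, 3.14, 3.14, 3.14, 3.14].

## Interface

Orientations are given as a unit quaternion [x, y, z, w].
In Python, from rig import telemetry, viewer, hand_in gives the robot as it stands. The module is installed in compiled form; this text tells all that it offers.
- The arm moves only by the shell command python3 -m creep 'ROWS' [FORCE]. ROWS is JSON, a list of rows, each an object with "translation": the shift along the tool's x, y, z in mm, a list of three; "roll": the turn about the tool's z in degrees; "gripper": the finger opening in mm, from 0 to 87. In form: [{"translation": [tx, ty, tz], "roll": roll, "gripper": gripper}, ...]. A call has 1 to 5 rows; each row is the pose to reach, as a shift and turn from the pose commanded when the call began, along the tool's axes at that moment; what a row does not reach only later rows make up. A row lasts 1/12 s, in which the tool goes at most 41.7 mm and 7.16 degrees, less where a joint would pass 70% of its speed; a pose out of reach is approached as far as the arm can. A call with a gripper value outside its range is refused whole. The fingers move at their own pace and stop on an object; FORCE is the grip in N (left out, the last holds). Time passes only in rows, so rows that repeat a pose let the fingers close. It gives the time, the measured TCP pose, the force, the opening and the grip force at its end, in the units of the state.
- telemetry.get_obs(): the state, without advancing time (a new reading comes with each control period).
- viewer.camera(name): name is "scene" or "top" or "wrist"; returns the picture (384x512x3 uint8, blue, green, red); there is no depth.
- viewer.camera_info(name): a dict with "intrinsics" (3x3 intrinsics, pixels), "rvec" (rotation vector, rad) and "tvec" (3), from world to camera coordinates, as OpenCV has them; the wrist camera has in their place "hand_eye" (4x4, takes a point from camera to tool coordinates, whose origin is the TCP and whose axes are the flange's). Camera axes: x right, y down, z forward; pixel columns grow to the right and rows downward; lengths in m; the calibration is good to about 2 mm. A picture is of the moment at which its call begins: read the wrist's pose just before it. camera_info takes no time and is no camera call.
- hand_in(): hands the job in; it is judged then, once.
Trained networks look in the newest picture that a camera, given by its name, has taken for a name from the list of things; names that differ only in an ending like _2 or _b are one class to them, and where a whole thing is asked for, a point or a joint stands for the part that bears it (a point fixed in the world has none). Each returns a list of dicts, best first, with "p" (0 to 1); they miss things now and then, are a little off and sometimes report something else, mostly with a low value. They report only what shows in the picture. A call takes as long as a camera call. They do not tell look-alikes from the thing itself.
- viewer.recognise(camera, thing): "bbox" ([left, top, width, height] in pixels, round what is visible of it).
The state is a dict: "time": time; "q": joint angles; "joint_velocities": joint speeds; "joint_torque": joint torques, N m; "position": TCP position; "tool_rot": TCP orientation; "ft_force": force on the tool from outside, world axes, zero at the start; "moment": the same for the moment, N m; "grip_width": finger opening in m; "grip_force": force on a finger pad.
Only numpy, scipy, OpenCV 4.12 (cv2) and the standard library are available. Lean on these libraries where they do the work, as an engineer would, in place of code of your own. Each camera call takes 0.05 s, during which the arm holds its last target. There are 200 camera calls.

## Task

Put a spare bottle upright into every empty cell of the shaker's rack, leaving the bottles already in it where they are and the other things on the bench undisturbed. When all six cells are full, swing the hinged hold-down frame down until it lies fully closed over the bottles, and only then turn both turnbuttons a quarter turn inward so that they point straight across the frame's front bar. Finish with the frame still fully closed and everything let go.

Things in the scene. Friction and masses are not known exactly. Their poses are not given: they have to be found in the camera images.
- shaker: Low white shaker, 250 x 270 mm, fixed. Origin: underside centre, on the bench; -x is its front (robot side), +y its left. Platform 55 mm above the bench, carrying a grey rack of six open cells. Frame hinge posts at x = +82, y = -105 and +105 mm (tops at 152 mm), frame rests at x = -72, y = -105 and +105 mm (tops at 140 mm), turnbutton posts 14 mm thick (tops at 150 mm).
- cell0 (a point): Centre of the floor of the front left cell: shaker x = -31, y = +67 mm, 60 mm above the bench. The cell is 58 (x) by 63 mm (y) inside, so a bottle has 6 to 8 mm of play; its 4 mm walls reach 90 mm above the bench, below the caps. A seated bottle's origin lies here.
- cell1 (a point): Centre of the floor of the front middle cell: shaker x = -31, y = +0 mm, 60 mm above the bench. The cell is 58 (x) by 63 mm (y) inside, so a bottle has 6 to 8 mm of play; its 4 mm walls reach 90 mm above the bench, below the caps. A seated bottle's origin lies here.
- cell2 (a point): Centre of the floor of the front right cell: shaker x = -31, y = -67 mm, 60 mm above the bench. The cell is 58 (x) by 63 mm (y) inside, so a bottle has 6 to 8 mm of play; its 4 mm walls reach 90 mm above the bench, below the caps. A seated bottle's origin lies here.
- cell3 (a point): Centre of the floor of the rear left cell: shaker x = +31, y = +67 mm, 60 mm above the bench. The cell is 58 (x) by 63 mm (y) inside, so a bottle has 6 to 8 mm of play; its 4 mm walls reach 90 mm above the bench, below the caps. A seated bottle's origin lies here.
- cell4 (a point): Centre of the floor of the rear middle cell: shaker x = +31, y = +0 mm, 60 mm above the bench. The cell is 58 (x) by 63 mm (y) inside, so a bottle has 6 to 8 mm of play; its 4 mm walls reach 90 mm above the bench, below the caps. A seated bottle's origin lies here.
- cell5 (a point): Centre of the floor of the rear right cell: shaker x = +31, y = -67 mm, 60 mm above the bench. The cell is 58 (x) by 63 mm (y) inside, so a bottle has 6 to 8 mm of play; its 4 mm walls reach 90 mm above the bench, below the caps. A seated bottle's origin lies here.
- frame (a joint): Hold-down frame: 0 = closed, level, upper face 148 mm above the bench, 5 mm over the caps; starts at 1.7 to 1.85, past upright. Hinge axis along shaker y at x = +82 mm, 144 mm up; stiff (0.35 N m), stays where left. Flat ladder 8 mm thick, 222 mm wide, reaching 162 mm from the axis: front bar 16 mm wide at 154 mm (push it over there), cross bars 12 mm wide at 51, 113 mm.
- button_left (a joint): Black turnbutton bar, 12 mm wide, 150.5 to 170.5 mm above the bench, turning on a vertical pivot at shaker x = -100, y = +75 mm; long end reaches 38 mm from the pivot, short end 14. 0 = long end points along shaker +y, clear; grows clockwise seen from above; 1.57 = points along +x, straight across the frame's front bar; stop at 1.6. Starts at -0.1 to 0.25, stays where left. Pinch or push it.
- button_right (a joint): Black turnbutton bar, 12 mm wide, 150.5 to 170.5 mm above the bench, turning on a vertical pivot at shaker x = -100, y = -75 mm; long end reaches 38 mm from the pivot, short end 14. 0 = long end points along shaker -y, clear; grows anticlockwise seen from above; 1.57 = points along +x, straight across the frame's front bar; stop at 1.6. Starts at -0.1 to 0.25, stays where left. Pinch or push it.
- loaded0: White plastic bottle, round, 75 mm tall: body 46 mm diameter, blue cap 30 mm diameter from 50 to 75 mm height (grip the cap). 80 to 150 g. Origin: centre of its underside, z up along its axis. Already standing in the front left cell at the start, or absent (None): then that cell is empty.
- loaded1: White plastic bottle, round, 75 mm tall: body 46 mm diameter, blue cap 30 mm diameter from 50 to 75 mm height (grip the cap). 80 to 150 g. Origin: centre of its underside, z up along its axis. Already standing in the front middle cell at the start, or absent (None): then that cell is empty.
- loaded2: White plastic bottle, round, 75 mm tall: body 46 mm diameter, blue cap 30 mm diameter from 50 to 75 mm height (grip the cap). 80 to 150 g. Origin: centre of its underside, z up along its axis. Already standing in the front right cell at the start, or absent (None): then that cell is empty.
- loaded3: White plastic bottle, round, 75 mm tall: body 46 mm diameter, blue cap 30 mm diameter from 50 to 75 mm height (grip the cap). 80 to 150 g. Origin: centre of its underside, z up along its axis. Already standing in the rear left cell at the start, or absent (None): then that cell is empty.
- loaded4: White plastic bottle, round, 75 mm tall: body 46 mm diameter, blue cap 30 mm diameter from 50 to 75 mm height (grip the cap). 80 to 150 g. Origin: centre of its underside, z up along its axis. Already standing in the rear middle cell at the start, or absent (None): then that cell is empty.
- loaded5: White plastic bottle, round, 75 mm tall: body 46 mm diameter, blue cap 30 mm diameter from 50 to 75 mm height (grip the cap). 80 to 150 g. Origin: centre of its underside, z up along its axis. Already standing in the rear right cell at the start, or absent (None): then that cell is empty.
- spare0: White plastic bottle, round, 75 mm tall: body 46 mm diameter, blue cap 30 mm diameter from 50 to 75 mm height (grip the cap). 80 to 150 g. Origin: centre of its underside, z up along its axis. Spare, standing on the bench on the thin blue mat; four or five of the five are present (None if absent).
- spare1: White plastic bottle, round, 75 mm tall: body 46 mm diameter, blue cap 30 mm diameter from 50 to 75 mm height (grip the cap). 80 to 150 g. Origin: centre of its underside, z up along its axis. Spare, standing on the bench on the thin blue mat; four or five of the five are present (None if absent).
- spare2: White plastic bottle, round, 75 mm tall: body 46 mm diameter, blue cap 30 mm diameter from 50 to 75 mm height (grip the cap). 80 to 150 g. Origin: centre of its underside, z up along its axis. Spare, standing on the bench on the thin blue mat; four or five of the five are present (None if absent).
- spare3: White plastic bottle, round, 75 mm tall: body 46 mm diameter, blue cap 30 mm diameter from 50 to 75 mm height (grip the cap). 80 to 150 g. Origin: centre of its underside, z up along its axis. Spare, standing on the bench on the thin blue mat; four or five of the five are present (None if absent).
- spare4: White plastic bottle, round, 75 mm tall: body 46 mm diameter, blue cap 30 mm diameter from 50 to 75 mm height (grip the cap). 80 to 150 g. Origin: centre of its underside, z up along its axis. Spare, standing on the bench on the thin blue mat; four or five of the five are present (None if absent).
- dishes: Bystander: stack of petri dishes, 92 mm diameter, 60 mm tall; origin under its centre.
- tip_box: Bystander: pipette tip box, 89 x 124 x 67 mm; origin under its centre.
- flask: Bystander: glass bottle, 68 mm diameter, 150 mm tall; origin under its centre.
There are look-alikes about, which are no part of the job. Leave any red look-alike of the spare2 alone.

How it is judged:
By the outcome, as a careful person would: the job done as asked, in the order asked, and still so for the second after the job is handed in, with the robot touching nothing.
Of loaded0, loaded1, loaded2, loaded3, loaded4, loaded5 only 2 to 3 are there at a start; the rules pass over those that are not, and their reading is None.
Of spare0, spare1, spare2, spare3, spare4 only 4 to 5 are there at a start; the rules pass over those that are not, and their reading is None.
At some moment in a run one of spare0, spare1, spare2, spare3, spare4 may be knocked a few centimetres aside while the robot is not near it.
It also fails if it takes over 208 s, if anything falls off the work surface, if the arm or the gripper's body presses on something with over 40 N, if the wrist force passes 120 N, or if a joint passes its speed limit or range.

## Working session

There is one attempt and no reset: what is moved stays moved. The work goes in short steps, Python scripts to look and compute and a shell command to move; the robot and the scene stay as the last step left them, time stands still between calls to the robot, and variables do not carry over. Pictures are saved under pics/ and viewed, at most 14 in all, crops included, and the job is handed in when it is done.

```bash
mkdir -p pics
cat > h.py <<'E'
import numpy as np, cv2
from scipy.spatial.transform import Rotation as R
from rig import telemetry, viewer
def cam(name):
    o=telemetry.get_obs(); im=viewer.camera(name); return o,im
def proj(name,o=None):
    i=viewer.camera_info(name); K=np.array(i["intrinsics"])
    if name!="wrist":
        Rm=cv2.Rodrigues(np.array(i["rvec"],float))[0]; t=np.array(i["tvec"],float).ravel()
        return K,Rm,t
    H=np.array(i["hand_eye"]); T=np.eye(4); T[:3,:3]=R.from_quat(o["tool_rot"]).as_matrix(); T[:3,3]=o["position"]
    M=np.linalg.inv(T@H); return K,M[:3,:3],M[:3,3]
def toz(P,uv,z):
    K,Rm,t=P; d=Rm.T@np.linalg.inv(K)@np.array([uv[0],uv[1],1.]); c=-Rm.T@t
    return c+d*(z-c[2])/d[2]
def pix(P,X):
    K,Rm,t=P; p=K@(Rm@np.asarray(X,float)+t); return p[:2]/p[2]
def tri(obs):  # [(P,uv),...]
    A=[];b=[]
    for P,uv in obs:
        K,Rm,t=P; d=Rm.T@np.linalg.inv(K)@np.array([uv[0],uv[1],1.]); d/=np.linalg.norm(d); c=-Rm.T@t
        Q=np.eye(3)-np.outer(d,d); A.append(Q); b.append(Q@c)
    return np.linalg.solve(sum(A),sum(b))
E
python3 - <<'E'
from h import *
o=telemetry.get_obs(); print(o)
for n in ("top","scene"):
    _,im=cam(n); cv2.imwrite(f"pics/{n}0.png",cv2.resize(im,(800,600),interpolation=cv2.INTER_CUBIC))
    np.save(n+"0.npy",im)
    K,Rm,t=proj(n); print(n,K,-Rm.T@t)
print(viewer.camera_info("wrist"))
E
```

```text
{'time': 0.0, 'q': array([ 9.90493925e-01,  5.28445306e-01,  1.43387912e+00, -2.48871386e-05,
        1.18140160e+00, -1.78478733e-01]), 'joint_velocities': array([-0.00024102, -0.00024894, -0.00056065, -0.00047705,  0.00062257,
        0.00015316]), 'joint_torque': array([ 2.11182356e-03, -4.40043569e+01, -1.76598179e+01,  6.34609186e-02,
        5.80586703e-02, -1.72870095e-04]), 'position': array([0.24402227, 0.57465213, 0.24059178]), 'tool_rot': array([ 1.99558152e-01,  9.79885405e-01, -9.95096821e-04, -3.84363428e-04]), 'ft_force': array([-0.2965445 , -0.13894297,  0.29881712]), 'moment': array([-0.03377777, -0.02028431,  0.01354546]), 'grip_force': 0.0, 'grip_width': 0.0869518015869078}
top [[351.17466101   0.         251.48583664]
 [  0.         351.17466101 188.97104728]
 [  0.           0.           1.        ]] [ 0.37931413 -0.06096225  0.98579478]
scene [[416.24968974   0.         263.25685574]
 [  0.         416.24968974 192.31139199]
 [  0.           0.           1.        ]] [ 1.465663   -0.49799616  1.11176048]
{'intrinsics': array([[279.492087  ,   0.        , 258.7202932 ],
       [  0.        , 279.492087  , 194.80687678],
       [  0.        ,   0.        ,   1.        ]]), 'hand_eye': array([[ 1.85601633e-04, -9.68699190e-01, -2.48237475e-01,
         6.77764369e-02],
       [ 9.99999603e-01, -3.64921729e-05,  8.90081151e-04,
        -1.37768462e-04],
       [-8.71279616e-04, -2.48237542e-01,  9.68698799e-01,
        -1.43055793e-01],
       [ 0.00000000e+00,  0.00000000e+00,  0.00000000e+00,
         1.00000000e+00]])}
```

View pics/top0.png

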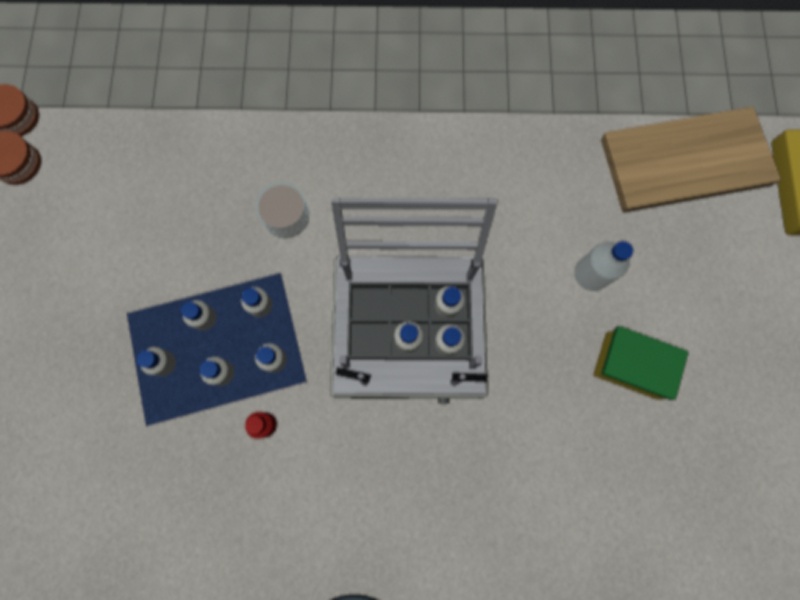

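View pics/scene0.png

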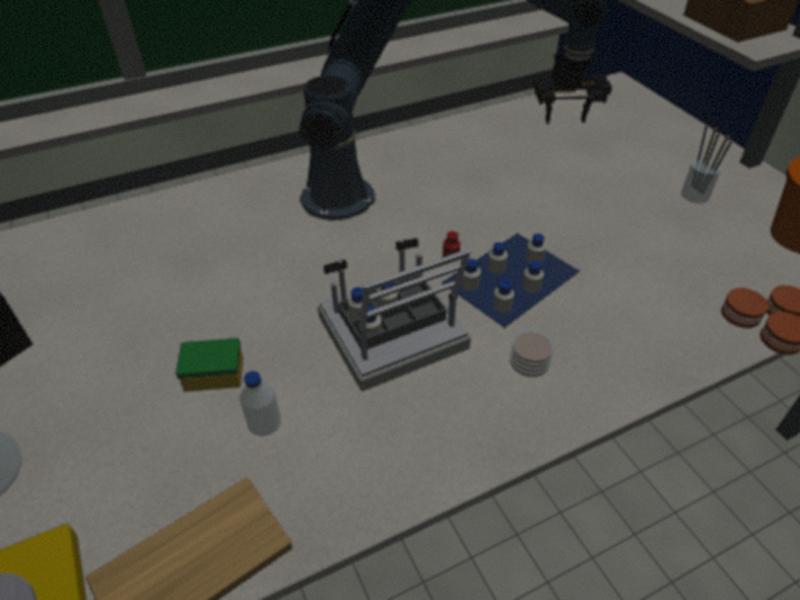

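The top view shows five spares on the mat at about (195,313), (254,298), (152,360), (213,370) and (267,356), and the red look-alike at (260,425). Bottles stand in cells 1, 2 and 5, so cells 0 (370,340), 3 (370,303) and 4 (408,303) are empty. The frame leans back at the top, around (415,205). The scene view agrees.

```bash
cat >> h.py <<'E'
def caps(im,amin=15):
    hsv=cv2.cvtColor(im,cv2.COLOR_BGR2HSV)
    m=cv2.inRange(hsv,(105,190,70),(125,255,255))
    n,l,s,c=cv2.connectedComponentsWithStats(m)
    return [(c[i],s[i]) for i in range(1,n) if s[i][4]>=amin]
E
python3 - <<'E'
from h import *
P={n:proj(n) for n in("top","scene")}
C={}
for n in P:
    C[n]=caps(np.load(n+"0.npy")); print(n,[(np.round(c,1).tolist(),int(s[4])) for c,s in C[n]])
for c,s in C["top"]:
  for d,e in C["scene"]:
    X=tri([(P["top"],c),(P["scene"],d)])
    err=max(np.linalg.norm(pix(P["top"],X)-c),np.linalg.norm(pix(P["scene"],X)-d))
    if err<2.5 and 0.03<X[2]<0.17: print(np.round(X,3),round(err,2),np.round(c),np.round(d))
im=np.load("top0.npy"); cv2.imwrite("pics/topcrop.png",cv2.resize(im[120:260,200:325],None,fx=4.2,fy=4.2,interpolation=cv2.INTER_CUBIC))
E
```

```text
top [([397.9, 160.2], 82), ([160.6, 189.0], 44), ([288.7, 189.7], 68), ([122.2, 196.8], 20), ([261.4, 213.0], 60), ([288.9, 215.0], 62)]
scene [([161.0, 241.6], 16)]
[ 0.651 -0.422  0.147] 0.53 [398. 160.] [161. 242.]
```

View pics/topcrop.png

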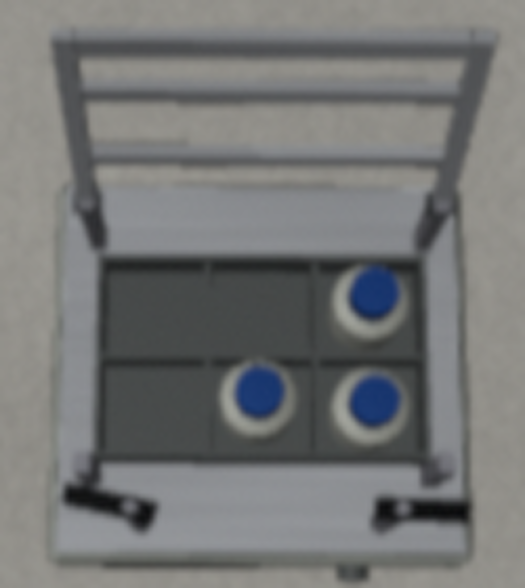

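Run:
```python
from h import *
P=proj("top")
f=lambda u,v,z:toz(P,(200+(u+.5)/4.2-.5,120+(v+.5)/4.2-.5),z)
for n,u,v,z in [("rackTL",103,260,.09),("rackTR",422,258,.09),("rackBL",100,460,.09),("rackBR",424,458,.09),("bTL",62,188,.055),("bTR",460,190,.055),("bBL",52,558,.055),("bBR",470,556,.055),("hpL",85,204,.152),("hpR",442,204,.152),("btnL",130,510,.17),("btnR",404,508,.17),("capX5",375,292,.135),("cap1",260,391,.135),("cap2",375,400,.135)]:
    print(n,np.round(f(u,v,z),3))
for uv in [(195,313),(254,298),(152,360),(213,370),(267,356),(260,425)]: print(np.round(toz(P,np.array(uv)/1.5625,.07),3))
o,im=cam("wrist"); np.save("w0.npy",im); cv2.imwrite("pics/w0.png",im)
```

```text
rackTL [0.605 0.014 0.09 ]
rackTR [ 0.609 -0.186  0.09 ]
rackBL [0.479 0.011 0.09 ]
rackBR [ 0.483 -0.185  0.09 ]
bTL [0.662 0.045 0.055]
bTR [ 0.664 -0.217  0.055]
bBL [0.422 0.042 0.055]
bBR [ 0.427 -0.218  0.055]
hpL [0.623 0.02  0.152]
hpR [ 0.626 -0.19   0.152]
btnL [ 0.443 -0.012  0.17 ]
btnR [ 0.446 -0.163  0.17 ]
capX5 [ 0.576 -0.152  0.135]
cap1 [ 0.516 -0.084  0.135]
cap2 [ 0.511 -0.151  0.135]
[0.554 0.277 0.07 ]
[0.582 0.179 0.07 ]
[0.474 0.341 0.07 ]
[0.459 0.238 0.07 ]
[0.483 0.15  0.07 ]
[0.371 0.154 0.07 ]
```

View pics/w0.png

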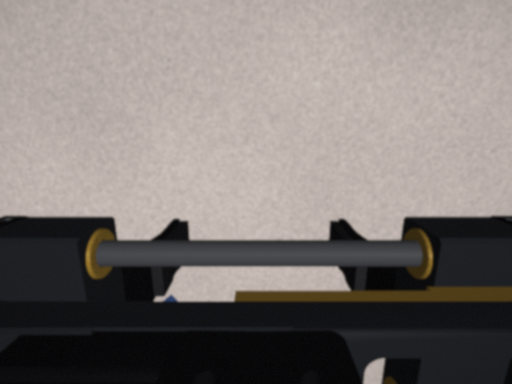

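```bash
cat >> h.py <<'E'
SC=np.array([0.5438,-0.0866]); SY=0.02
def S(p):
    c,s=np.cos(SY),np.sin(SY); d=np.asarray(p)[:2]-SC
    return np.array([c*d[0]+s*d[1],-s*d[0]+c*d[1],p[2]])
def st():
    o=telemetry.get_obs(); x=R.from_quat(o["tool_rot"]).as_matrix()
    print("t%.1f"%o["time"],"shk mm",np.round(S(o["position"])*1e3,1),"yawerr deg %.2f"%((np.degrees(np.arctan2(x[1,0],x[0,0])-SY)%360)-180),"tilt",np.round(x[2,:2],3),"F",np.round(o["ft_force"],1),"w %.1f g %.1f"%(o["grip_width"]*1e3,o["grip_force"]))
    return o
E
python3 -m creep '[{"translation":[0,0,-15],"roll":-7,"gripper":87},{"translation":[0,0,-30],"roll":-14,"gripper":87},{"translation":[0,0,-45],"roll":-21,"gripper":87},{"translation":[0,0,-60],"roll":-24.2,"gripper":87}]' 10
python3 -c "
from h import *; st()"
```

```text
time: 0.48
position: [0.2442, 0.5749, 0.3016]
tool_rot: [-0.013, 1.0, -0.001, -0.0]
ft_force: [-0.3, -0.0, 0.5]
grip_width: 0.0866
grip_force: 0.0
t0.5 shk mm [-286.3  667.4  301.6] yawerr deg 0.32 tilt [ 0.001 -0.001] F [-0.3 -0.   0.5] w 86.6 g 0.0
```

```bash
python3 -m creep '[{"translation":[-348,-382,0],"roll":-0.3,"gripper":87},{"translation":[-348,-382,0],"roll":-0.3,"gripper":87},{"translation":[-348,-382,0],"roll":-0.3,"gripper":87},{"translation":[-348,-382,0],"roll":-0.3,"gripper":87},{"translation":[-348,-382,0],"roll":-0.3,"gripper":87}]' | head -2
python3 -c "
from h import *; st()"
```

```text
time: 0.9
position: [0.3885, 0.4226, 0.3014]
t0.9 shk mm [-145.1  512.2  301.4] yawerr deg 0.38 tilt [ 0. -0.] F [ 1.2  0.5 -1.2] w 86.6 g 0.0
```

```bash
python3 -m creep '[{"translation":[-207,-227,0],"roll":-0.4,"gripper":87},{"translation":[-207,-227,0],"roll":-0.4,"gripper":87},{"translation":[-207,-227,0],"roll":-0.4,"gripper":87},{"translation":[-207,-227,0],"roll":-0.4,"gripper":87},{"translation":[-207,-227,0],"roll":-0.4,"gripper":87}]' | head -2
python3 -m creep '[{"translation":[-67,-73,0],"roll":0,"gripper":87},{"translation":[-67,-73,0],"roll":0,"gripper":87},{"translation":[-67,-73,0],"roll":0,"gripper":87},{"translation":[-67,-73,0],"roll":0,"gripper":87}]' | head -2
python3 - <<'E'
from h import *
o=st(); o,im=cam("wrist"); np.save("w1.npy",im); cv2.imwrite("pics/w1.png",im); P=proj("wrist",o)
for c,s in caps(im): print(np.round(c,1),s,np.round(S(toz(P,c,.075))*1e3,1))
E
```

```text
time: 1.32
position: [0.533, 0.2721, 0.3013]
time: 1.65
position: [0.6044, 0.1994, 0.3008]
t1.6 shk mm [ 66.3 284.8 300.8] yawerr deg 0.43 tilt [-0.001 -0.001] F [-0.3  0.7 -0.2] w 87.1 g 0.0
[301.5  60.5] [291  49  22  25 392] [-75.2 335.6  75. ]
[227.2  79.5] [217  68  21  24 372] [-53.  245.1  75. ]
[376.5  79.5] [372  69  12  19 117] [-54.4 428.9  75. ]
[10.3 97.3] [  0  84  24  25 505] [-30.1 -26.7  75. ]
[327.1 142.7] [317 134  22  18 306] [ 22.7 373.4  75. ]
[250.8 159.5] [242 150  18  20 280] [ 45.4 274.2  75. ]
```

View pics/w1.png

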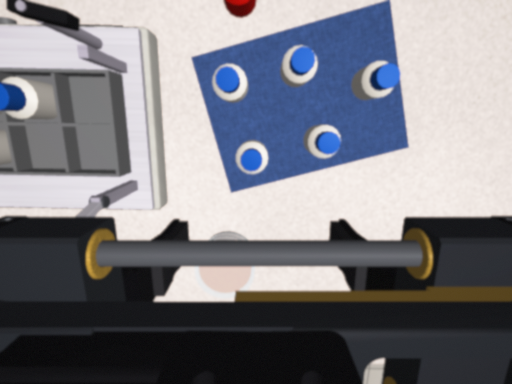

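The picture shows all five spares on the mat at about (301,61), (227,80), (380,78), (327,143) and (251,160). The red one is at (240,3) and the rack is at left. Next I take a second viewpoint to triangulate heights and check the shaker.

```bash
python3 -m creep '[{"translation":[0,-115,0],"roll":0.4,"gripper":87},{"translation":[0,-115,0],"roll":0.4,"gripper":87},{"translation":[0,-115,0],"roll":0.4,"gripper":87},{"translation":[0,-115,0],"roll":0.4,"gripper":87},{"translation":[0,-115,0],"roll":0.4,"gripper":87}]' | head -2
cat >> h.py <<'E'
def spares(im):  # cap = bright blue; top-face centre from the fitted outline
    hsv=cv2.cvtColor(im,cv2.COLOR_BGR2HSV); m=cv2.inRange(hsv,(100,150,110),(125,255,255))
    m=cv2.morphologyEx(m,cv2.MORPH_OPEN,np.ones((3,3),np.uint8))
    n,l,s,c=cv2.connectedComponentsWithStats(m)
    return [(c[i],s[i]) for i in range(1,n) if s[i][4]>=60]
E
python3 - <<'E'
from h import *
o=st(); o2,im=cam("wrist"); np.save("w2.npy",im); cv2.imwrite("pics/w2.png",cv2.resize(im,(800,600))); P2=proj("wrist",o2)
A=spares(np.load("w1.npy"));B=spares(im)
o1=dict(position=None)
# pose of first view as printed
SYc=R.from_quat(o2["tool_rot"])
T1=R.from_euler("z",np.radians(0.4))*SYc
c,s=np.cos(SY),np.sin(SY); p1=np.array([.6044,.1994,.3008]); P1=proj("wrist",dict(position=p1,tool_rot=T1.as_quat()))
for c,s in A: print("A",np.round(c,1),s[2:],np.round(S(toz(P1,c,.075))*1e3,1))
for c,s in B: print("B",np.round(c,1),s[2:],np.round(S(toz(P2,c,.075))*1e3,1))
for c,s in A:
  for d,e in B:
    X=tri([(P1,c),(P2,d)]); err=np.linalg.norm(pix(P1,X)-c)
    if err<2 and .04<X[2]<.12: print(np.round(S(X)*1e3,1),round(err,2))
E
```

```text
time: 2.12
position: [0.6042, 0.0884, 0.3015]
t2.1 shk mm [ 63.9 173.8 301.5] yawerr deg 0.25 tilt [0.001 0.001] F [-1.3 -0.3 -0.2] w 86.8 g 0.0
A [302.4  59.7] [ 23  25 456] [-76.9 336.6  75. ]
A [387.6  75.4] [ 23  26 469] [-60.4 442.2  75. ]
A [227.3  79.4] [ 22  24 419] [-53.5 245.1  75. ]
A [ 9.6 95.5] [ 25  27 439] [-31.6 -26.6  75. ]
A [328.2 142.6] [ 24  20 374] [ 21.8 375.2  75. ]
A [250.9 159.6] [ 19  20 317] [ 45.  274.7  75. ]
B [393.2  62.1] [ 25  27 521] [-76.9 337.5  75. ]
B [475.   78.5] [ 23  23 420] [-58.8 441.   75. ]
B [314.9  82.3] [ 23  24 419] [-53.5 243.4  75. ]
B [40.5 93.5] [ 39  30 814] [-38.7 -98.4  75. ]
B [103.5  99.6] [ 36  29 748] [-31.8 -20.8  75. ]
B [413.1 145.2] [ 25  24 452] [ 22.8 376.   75. ]
B [ 50.2 154.3] [ 37  26 730] [ 36.7 -99.8  75. ]
B [334.1 162.7] [ 24  22 385] [ 46.2 274.3  75. ]
[-76.3 336.2  78. ] 0.02
[-60.1 443.6  71.6] 0.7
[-54.3 244.5  69. ] 0.02
[-30.2 -11.1  93.4] 0.18
[ 22.1 374.5  77.6] 0.39
[ 45.8 274.7  73.6] 0.49
```

View pics/w2.png

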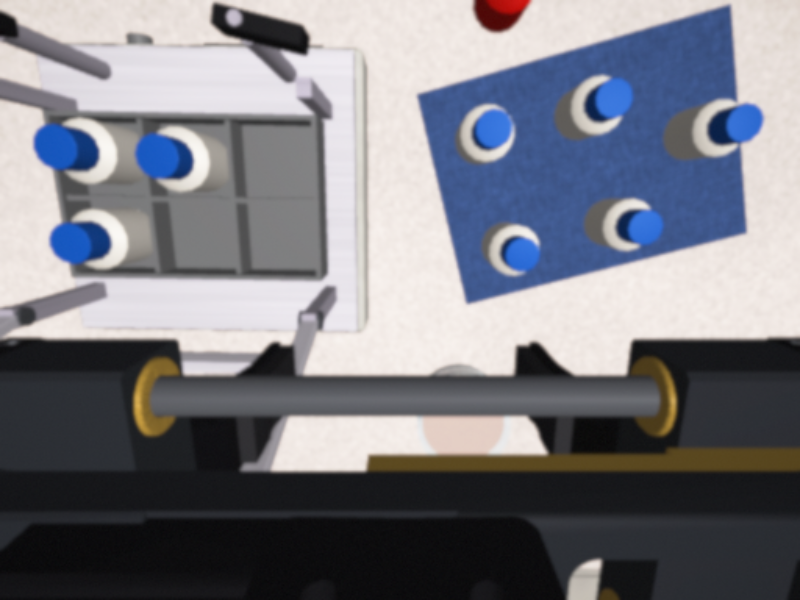

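The picture shows the five spares and the empty cells 0, 3 and 4, in line with the first view, and the triangulated cap tops agree with 75 mm. I check the rack corners and then grasp the spare at (46, 274).

```bash
python3 - <<'E'
from h import *
P=proj("wrist",telemetry.get_obs())
for n,uv,z,e in [("RL",(323,276),.09,(60,98.5)),("FL",(320,120),.09,(-60,98.5)),("X",(245,199),.09,(0,33.5)),("X2",(156,197),.09,(0,-33.5)),("btnpivL",(234,17),.1705,(-100,75)),("hp",(325,292),.152,(82,105))]:
    print(n,np.round(S(toz(P,np.array(uv)/1.5625,z))*1e3,1),e)
E
python3 -m creep '[{"translation":[18,101,0],"roll":0.2,"gripper":87},{"translation":[18,101,0],"roll":0.2,"gripper":87},{"translation":[18,101,0],"roll":0.2,"gripper":87},{"translation":[18,101,60],"roll":0.2,"gripper":87},{"translation":[18,101,100],"roll":0.2,"gripper":87}]' | head -2
python3 -c "
from h import *; st()"
```

```text
RL [ 63.1 108.4  90. ] (60, 98.5)
FL [-56.7 110.9  90. ] (-60, 98.5)
X [ 1.8 49.4 90. ] (0, 33.5)
X2 [  0.7 -20.6  90. ] (0, -33.5)
btnpivL [-97.5  79.9 170.5] (-100, 75)
hp [ 62.6 120.9 152. ] (82, 105)
time: 2.58
position: [0.5854, 0.1937, 0.2207]
t2.6 shk mm [ 47.2 279.4 220.7] yawerr deg 0.50 tilt [-0.009  0.002] F [ 0.1 -0.9 -0.4] w 86.9 g 0.0
```

```bash
python3 -m creep '[{"translation":[0,0,60],"roll":0.2,"gripper":87},{"translation":[0,0,60],"roll":0.2,"gripper":87},{"translation":[0,0,60],"roll":0.2,"gripper":87}]' | head -2
python3 -c "
from h import *; st()"
```

```text
time: 2.83
position: [0.5795, 0.1908, 0.1529]
t2.8 shk mm [ 41.3 276.7 152.9] yawerr deg 0.12 tilt [ 0.012 -0.001] F [-0.6 -0.3 -0.2] w 87.3 g 0.0
```

```bash
python3 -m creep '[{"translation":[0,0,0],"roll":0,"gripper":87},{"translation":[0,0,0],"roll":0,"gripper":87},{"translation":[0,0,0],"roll":0,"gripper":87}]' | head -2
python3 -c "
from h import *; st();st()"
```

```text
time: 3.08
position: [0.5861, 0.1897, 0.1606]
t3.1 shk mm [ 47.8 275.4 160.6] yawerr deg -0.01 tilt [-0.005  0.001] F [0.1 0.3 0.1] w 86.9 g 0.0
t3.1 shk mm [ 47.8 275.4 160.6] yawerr deg -0.01 tilt [-0.005  0.001] F [0.1 0.3 0.1] w 86.9 g 0.0
```

```bash
python3 -m creep '[{"translation":[2,-1,25],"roll":0,"gripper":87},{"translation":[2,-1,50],"roll":0,"gripper":87},{"translation":[2,-1,70],"roll":0,"gripper":87},{"translation":[2,-1,82],"roll":0,"gripper":87},{"translation":[2,-1,88],"roll":0,"gripper":87}]' | head -2
python3 -m creep '[{"translation":[0,0,0],"roll":0,"gripper":20},{"translation":[0,0,0],"roll":0,"gripper":20},{"translation":[0,0,0],"roll":0,"gripper":20},{"translation":[0,0,0],"roll":0,"gripper":20},{"translation":[0,0,0],"roll":0,"gripper":20}]' 20
python3 -m creep '[{"translation":[0,0,0],"roll":0,"gripper":20},{"translation":[0,0,0],"roll":0,"gripper":20},{"translation":[0,0,0],"roll":0,"gripper":20},{"translation":[0,0,0],"roll":0,"gripper":20}]' 20 >/dev/null
python3 -c "
from h import *; st()"
```

```text
time: 3.5
position: [0.5829, 0.1877, 0.07]
time: 3.92
position: [0.5834, 0.1877, 0.0713]
tool_rot: [-0.009, 1.0, 0.0, 0.001]
ft_force: [0.4, -0.9, -0.1]
grip_width: 0.0615
grip_force: 0.0
t4.2 shk mm [ 44.4 273.4  70.3] yawerr deg -0.07 tilt [-0. -0.] F [-0.  -0.7  0.6] w 35.1 g 0.0
```

```bash
python3 -m creep '[{"translation":[0,0,0],"roll":0,"gripper":20},{"translation":[0,0,0],"roll":0,"gripper":20},{"translation":[0,0,0],"roll":0,"gripper":20},{"translation":[0,0,0],"roll":0,"gripper":20}]' 20 | tail -3
python3 -m creep '[{"translation":[0,0,-20],"roll":0,"gripper":20},{"translation":[0,0,-55],"roll":0,"gripper":20},{"translation":[0,0,-95],"roll":0,"gripper":20},{"translation":[0,0,-135],"roll":0,"gripper":20},{"translation":[0,0,-165],"roll":0,"gripper":20}]' 20 | head -2
python3 -m creep '[{"translation":[0,0,-15],"roll":0,"gripper":20},{"translation":[0,0,-15],"roll":0,"gripper":20},{"translation":[0,0,-15],"roll":0,"gripper":20}]' 20 >/dev/null
python3 -c "
from h import *; st()"
```

```text
ft_force: [0.3, 0.8, 0.2]
grip_width: 0.0293
grip_force: 20.0
time: 5.0
position: [0.5832, 0.1877, 0.2381]
t5.2 shk mm [ 44.2 273.4 250.5] yawerr deg -0.07 tilt [-0.001  0.   ] F [-0.2 -0.6 -2.2] w 29.2 g 20.0
```

```bash
python3 -m creep '[{"translation":[13,-40,0],"roll":0,"gripper":20},{"translation":[13,-80,0],"roll":0,"gripper":20},{"translation":[13,-120,0],"roll":0,"gripper":20},{"translation":[13,-155,0],"roll":0,"gripper":20},{"translation":[13,-180,0],"roll":0,"gripper":20}]' 20 | head -2
python3 -m creep '[{"translation":[0,-15,0],"roll":0,"gripper":20},{"translation":[0,-25,0],"roll":0,"gripper":20},{"translation":[0,-25,0],"roll":0,"gripper":20},{"translation":[0,-25,0],"roll":0,"gripper":20},{"translation":[0,-25,0],"roll":0,"gripper":20}]' 20 >/dev/null
python3 - <<'E'
from h import *
o=st(); o,im=cam("wrist"); np.save("w3.npy",im); np.savez("w3p.npz",p=o["position"],q=o["tool_rot"]); cv2.imwrite("pics/w3.png",cv2.resize(im,(800,600),interpolation=cv2.INTER_CUBIC))
P=proj("wrist",o); c,s=np.cos(SY),np.sin(SY)
for n,X in [("RL",(60,98.5,90)),("FL",(-60,98.5,90)),("FR",(-60,-98.5,90)),("X",(0,33.5,90)),("X2",(0,-33.5,90)),("btnL",(-100,75,170.5)),("btnR",(-100,-75,170.5)),("restL",(-72,105,140)),("baseFL",(-125,135,55)),("baseFR",(-125,-135,55))]:
    x=np.array(X)/1e3; w=[SC[0]+c*x[0]-s*x[1],SC[1]+s*x[0]+c*x[1],x[2]]; print(n,np.round(pix(P,w)*1.5625,0))
E
```

```text
time: 5.67
position: [0.5713, 0.0047, 0.2473]
t6.1 shk mm [ 30.5  69.6 249.2] yawerr deg -0.02 tilt [0.002 0.001] F [ 0.8 -0.1 -1.1] w 29.6 g 20.0
RL [443. 331.]
FL [447. 157.]
FR [148. 157.]
X [351. 248.]
X2 [255. 249.]
btnL [415.  51.]
btnR [87. 51.]
restL [469. 126.]
baseFL [497.  63.]
baseFR [111.  63.]
```

View pics/w3.png

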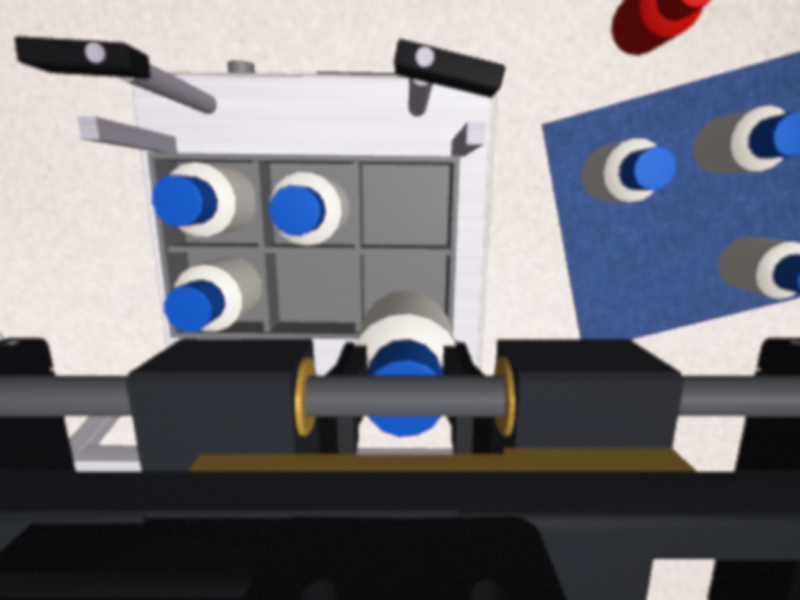

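The picture shows the bottle hanging straight between the fingers at (405,380). The rack junctions are at (360,247) and (265,247), and the button pivots at (425,57) and (95,52). They sit about 9 px right of my prediction, so I refit the shaker pose.

Run:
```python
from h import *
from scipy.optimize import least_squares
z=np.load("w3p.npz"); P=proj("wrist",dict(position=z["p"],tool_rot=z["q"]))
M=[((0,33.5,90),(359,248)),((0,-33.5,90),(264,247)),((-100,75,170.5),(425,57)),((-100,-75,170.5),(95,52)),((-60,98.5,90),(450,159)),((-60,33.5,90),(359,157)),((-60,-33.5,90),(262,156)),((-72,105,140),(475,131)),((-72,-105,140),(90,128))]
def W(v,X):
    x=np.array(X)/1e3;c,s=np.cos(v[2]),np.sin(v[2]); return [v[0]+c*x[0]-s*x[1],v[1]+s*x[0]+c*x[1],x[2]]
f=lambda v:np.concatenate([pix(P,W(v,X))*1.5625-uv for X,uv in M])
r=least_squares(f,[.5438,-.0866,.02],loss="soft_l1",x_scale=[.01,.01,.01]); print(r.x); print(np.round(r.fun.reshape(-1,2),1))
```

```text
[ 0.54447173 -0.08210745  0.01660054]
[[-1.1  1.7]
 [-2.9  2.4]
 [ 0.9 -3.5]
 [ 2.5  0.1]
 [ 4.5 -0. ]
 [-3.1  1.6]
 [-8.   2.3]
 [ 2.7 -2.3]
 [-1.  -0.8]]
```

```bash
sed -i 's/^SC=.*/SC=np.array([0.5445,-0.0821]); SY=0.0166/' h.py; python3 -c "
from h import *; st()"
```

```text
t6.1 shk mm [ 29.7  65.4 249.6] yawerr deg 0.21 tilt [0.001 0.001] F [ 0.2 -0.6 -1.1] w 29.5 g 20.0
```

```bash
python3 -m creep '[{"translation":[-1,2,25],"roll":0.2,"gripper":20},{"translation":[-1,2,55],"roll":0.2,"gripper":20},{"translation":[-1,2,80],"roll":0.2,"gripper":20},{"translation":[-1,2,95],"roll":0.2,"gripper":20},{"translation":[-1,2,102],"roll":0.2,"gripper":20}]' 20 | tail -3
python3 -m creep '[{"translation":[0,0,5],"roll":0,"gripper":20},{"translation":[0,0,10],"roll":0,"gripper":20},{"translation":[0,0,14],"roll":0,"gripper":20},{"translation":[0,0,16],"roll":0,"gripper":20},{"translation":[0,0,16],"roll":0,"gripper":20}]' 20 | tail -3
python3 -c "
from h import *; st()"
```

```text
ft_force: [0.4, 0.7, -1.9]
grip_width: 0.0293
grip_force: 20.0
ft_force: [-0.4, 0.1, -0.4]
grip_width: 0.0298
grip_force: 20.0
t7.0 shk mm [ 31.3  66.1 132.5] yawerr deg -0.07 tilt [-0.001 -0.   ] F [-0.4  0.1 -0.4] w 29.8 g 20.0
```

```bash
python3 -m creep '[{"translation":[0,0,1],"roll":0,"gripper":44},{"translation":[0,0,1],"roll":0,"gripper":44},{"translation":[0,0,1],"roll":0,"gripper":44},{"translation":[0,0,1],"roll":0,"gripper":44}]' | tail -3
python3 -m creep '[{"translation":[0,0,-20],"roll":0,"gripper":44},{"translation":[0,0,-50],"roll":0,"gripper":44},{"translation":[0,0,-90],"roll":0,"gripper":44},{"translation":[0,0,-118],"roll":0,"gripper":44},{"translation":[0,0,-118],"roll":0,"gripper":44}]' | tail -3
python3 -m creep '[{"translation":[10,60,0],"roll":0,"gripper":87},{"translation":[30,120,0],"roll":0,"gripper":87},{"translation":[30,120,0],"roll":0,"gripper":87},{"translation":[30,120,0],"roll":0,"gripper":87},{"translation":[30,120,0],"roll":0,"gripper":87}]' | tail -3
python3 - <<'E'
from h import *
o=st(); o,im=cam("wrist"); np.save("w4.npy",im); cv2.imwrite("pics/w4.png",cv2.resize(im,(800,600),interpolation=cv2.INTER_CUBIC)); P=proj("wrist",o)
for c,s in spares(im): print(np.round(c*1.5625),s[4],np.round(S(toz(P,c,.073))*1e3,1))
E
```

```text
ft_force: [-0.2, -0.7, -0.1]
grip_width: 0.0424
grip_force: 0.0
ft_force: [1.2, -0.3, 0.5]
grip_width: 0.0439
grip_force: 0.0
ft_force: [0.7, -0.3, 1.1]
grip_width: 0.0694
grip_force: 0.0
t8.1 shk mm [1.000e-01 1.880e+02 2.489e+02] yawerr deg 0.17 tilt [ 0.001 -0.   ] F [ 0.7 -0.3  1.1] w 69.4 g 0.0
[682. 154.] 657 [-94.1 380.4  73. ]
[755. 203.] 514 [-61.5 438.   73. ]
[475. 210.] 485 [-56.  238.7  73. ]
[ 12. 245.] 351 [-29.8 -97.4  73. ]
[100. 258.] 1065 [-20.8 -35.1  73. ]
[647. 313.] 480 [ 20.2 372.2  73. ]
[ 28. 331.] 78 [  36.  -100.2   73. ]
[230. 350.] 335 [50.7 53.5 73. ]
```

View pics/w4.png

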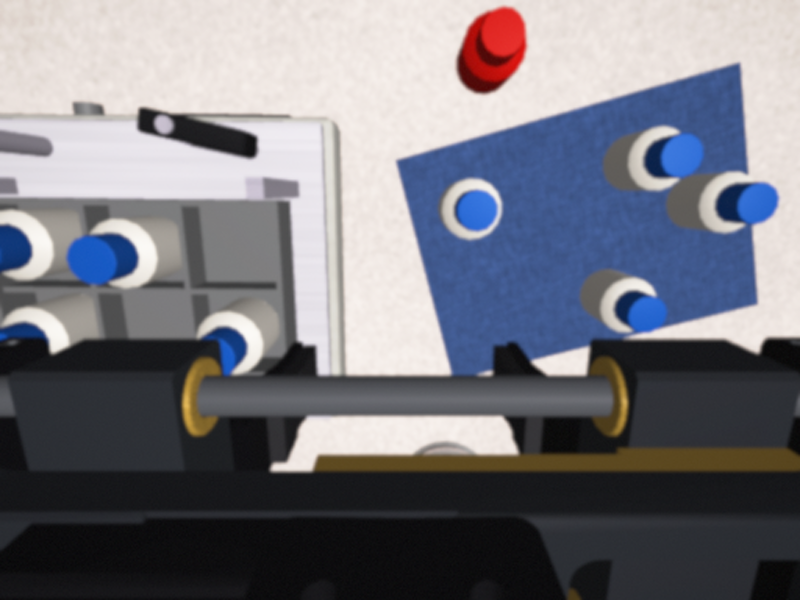

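The bottle stands in cell 3 at (230,340). One spare has been knocked aside, to (682,154). The spare at (475,210) is clear, so I take that one next, at shaker (-55, 239).

```bash
python3 -m creep '[{"translation":[25,24,20],"roll":0,"gripper":87},{"translation":[45,42,50],"roll":0,"gripper":87},{"translation":[55,51,85],"roll":0,"gripper":87},{"translation":[55,51,115],"roll":0,"gripper":87},{"translation":[55,51,130],"roll":0,"gripper":87}]' | tail -3
python3 -m creep '[{"translation":[0,0,15],"roll":0,"gripper":87},{"translation":[0,0,30],"roll":0,"gripper":87},{"translation":[0,0,40],"roll":0,"gripper":87},{"translation":[0,0,47],"roll":0,"gripper":87},{"translation":[0,0,47],"roll":0,"gripper":70}]' | tail -3
python3 -c "
from h import *; st()"
```

```text
ft_force: [0.0, 0.9, 0.0]
grip_width: 0.0865
grip_force: 0.0
ft_force: [-0.4, -0.0, -0.1]
grip_width: 0.0846
grip_force: 0.0
t9.0 shk mm [-53.8 236.2  70.9] yawerr deg -0.16 tilt [ 0.002 -0.   ] F [-0.4 -0.  -0.1] w 84.6 g 0.0
```

```bash
python3 -m creep '[{"translation":[1,2,0],"roll":0,"gripper":20},{"translation":[1,2,0],"roll":0,"gripper":20},{"translation":[1,2,0],"roll":0,"gripper":20},{"translation":[1,2,0],"roll":0,"gripper":20},{"translation":[1,2,0],"roll":0,"gripper":20}]' 20 | tail -2
python3 -m creep '[{"translation":[0,0,0],"roll":0,"gripper":20},{"translation":[0,0,0],"roll":0,"gripper":20},{"translation":[0,0,0],"roll":0,"gripper":20},{"translation":[0,0,0],"roll":0,"gripper":20},{"translation":[0,0,0],"roll":0,"gripper":20}]' 20 | tail -2
python3 -m creep '[{"translation":[0,0,0],"roll":0,"gripper":20},{"translation":[0,0,0],"roll":0,"gripper":20},{"translation":[0,0,0],"roll":0,"gripper":20},{"translation":[0,0,0],"roll":0,"gripper":20}]' 20 | tail -2
python3 -c "
from h import *; st()"
```

```text
grip_width: 0.0551
grip_force: 0.0
grip_width: 0.0296
grip_force: 20.0
grip_width: 0.0293
grip_force: 20.0
t10.2 shk mm [-54.6 239.2  72.3] yawerr deg -0.08 tilt [-0.  0.] F [0.5 1.3 1.3] w 29.3 g 20.0
```

```bash
python3 -m creep '[{"translation":[0,0,-20],"roll":0,"gripper":20},{"translation":[0,0,-55],"roll":0,"gripper":20},{"translation":[0,0,-95],"roll":0,"gripper":20},{"translation":[0,0,-135],"roll":0,"gripper":20},{"translation":[0,0,-165],"roll":0,"gripper":20}]' 20 | tail -2
python3 -m creep '[{"translation":[-10,-25,-15],"roll":0,"gripper":20},{"translation":[-22,-62,-15],"roll":0,"gripper":20},{"translation":[-36,-100,-15],"roll":0,"gripper":20},{"translation":[-50,-138,-15],"roll":0,"gripper":20},{"translation":[-62,-172,-15],"roll":0,"gripper":20}]' 20 | tail -2
python3 -m creep '[{"translation":[-10,-30,0],"roll":0,"gripper":20},{"translation":[-18,-52,0],"roll":0,"gripper":20},{"translation":[-24,-67,0],"roll":0,"gripper":20},{"translation":[-24,-67,0],"roll":0,"gripper":20},{"translation":[-24,-67,0],"roll":0,"gripper":20}]' 20 | tail -2
python3 -m creep '[{"translation":[0,0,0],"roll":0,"gripper":20},{"translation":[0,0,0],"roll":0,"gripper":20}]' 20 | tail -1
python3 -c "
from h import *; st()"
```

```text
grip_width: 0.0292
grip_force: 20.0
grip_width: 0.0295
grip_force: 20.0
grip_width: 0.0298
grip_force: 20.0
grip_force: 20.0
t11.6 shk mm [ 30.2   1.7 252. ] yawerr deg 0.02 tilt [0.001 0.001] F [-0.4 -0.1 -1.5] w 29.9 g 20.0
```

```bash
python3 -m creep '[{"translation":[-1,-2,25],"roll":0,"gripper":20},{"translation":[-1,-2,55],"roll":0,"gripper":20},{"translation":[-1,-2,80],"roll":0,"gripper":20},{"translation":[-1,-2,95],"roll":0,"gripper":20},{"translation":[-1,-2,102],"roll":0,"gripper":20}]' 20 | tail -3
python3 -m creep '[{"translation":[0,0,5],"roll":0,"gripper":20},{"translation":[0,0,10],"roll":0,"gripper":20},{"translation":[0,0,14],"roll":0,"gripper":20},{"translation":[0,0,17],"roll":0,"gripper":20},{"translation":[0,0,17],"roll":0,"gripper":20}]' 20 | tail -3
python3 -c "
from h import *; st()"
python3 -m creep '[{"translation":[0,0,0],"roll":0,"gripper":44},{"translation":[0,0,0],"roll":0,"gripper":44},{"translation":[0,0,0],"roll":0,"gripper":44},{"translation":[0,0,0],"roll":0,"gripper":44}]' | tail -3
python3 -m creep '[{"translation":[0,0,-20],"roll":0,"gripper":44},{"translation":[0,0,-50],"roll":0,"gripper":44},{"translation":[0,0,-90],"roll":0,"gripper":44},{"translation":[0,0,-118],"roll":0,"gripper":44},{"translation":[0,0,-118],"roll":0,"gripper":44}]' | tail -3
python3 -m creep '[{"translation":[0,40,0],"roll":0,"gripper":87},{"translation":[0,80,0],"roll":0,"gripper":87},{"translation":[0,120,0],"roll":0,"gripper":87},{"translation":[0,160,0],"roll":0,"gripper":87},{"translation":[0,200,0],"roll":0,"gripper":87}]' | tail -1
python3 -m creep '[{"translation":[-20,30,0],"roll":0,"gripper":87},{"translation":[-50,60,0],"roll":0,"gripper":87},{"translation":[-50,60,0],"roll":0,"gripper":87},{"translation":[-50,60,0],"roll":0,"gripper":87}]' | tail -1
python3 - <<'E'
from h import *
o=st(); o,im=cam("wrist"); np.save("w5.npy",im); cv2.imwrite("pics/w5.png",cv2.resize(im,(800,600),interpolation=cv2.INTER_CUBIC)); P=proj("wrist",o)
for c,s in spares(im): print(np.round(c*1.5625),s[4],np.round(S(toz(P,c,.073))*1e3,1))
E
```

```text
ft_force: [-0.2, 0.1, -1.0]
grip_width: 0.0297
grip_force: 20.0
ft_force: [-0.7, -0.6, -1.0]
grip_width: 0.0297
grip_force: 20.0
t12.4 shk mm [ 32.1  -1.9 133.4] yawerr deg -0.07 tilt [-0. -0.] F [-0.7 -0.6 -1. ] w 29.7 g 20.0
ft_force: [-0.3, -1.4, 0.1]
grip_width: 0.0425
grip_force: 0.0
ft_force: [0.2, 0.7, 1.0]
grip_width: 0.044
grip_force: 0.0
grip_force: 0.0
grip_force: 0.0
t13.9 shk mm [ 82.9 259.6 250.2] yawerr deg 0.10 tilt [ 0. -0.] F [-0.1  0.5  0.5] w 85.9 g 0.0
[590.  21.] 731 [-93.1 380.2  73. ]
[672.  74.] 634 [-61.8 437.8  73. ]
[562. 201.] 575 [ 20.8 372.1  73. ]
[  6. 217.] 138 [ 32.8 -27.1  73. ]
[ 85. 223.] 1098 [36.8 28.9 73. ]
```

View pics/w5.png

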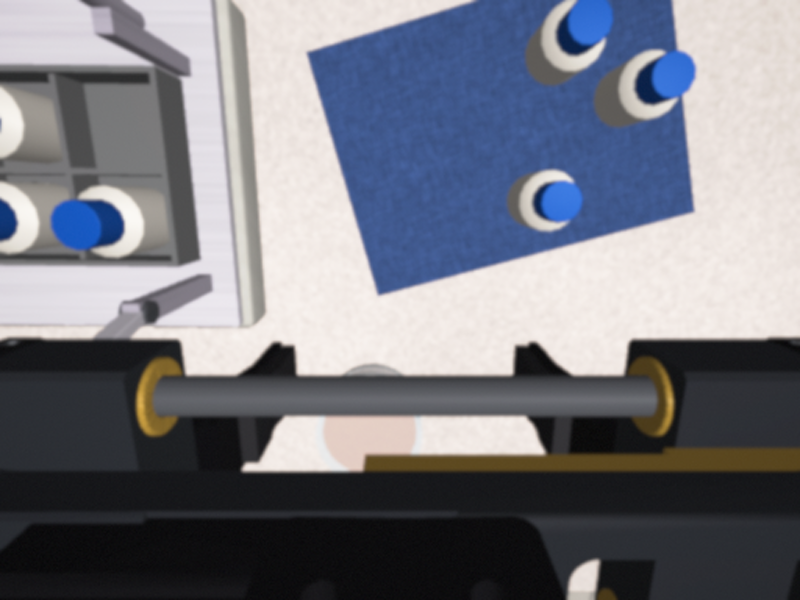

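The picture shows cells 3 and 4 filled and only cell 0 (125,125) empty. The clear spare is at (560,201), at shaker (20.5, 372).

```bash
python3 -m creep '[{"translation":[16,30,0],"roll":0,"gripper":87},{"translation":[36,65,0],"roll":0,"gripper":87},{"translation":[54,98,10],"roll":0,"gripper":87},{"translation":[62,112,40],"roll":0,"gripper":87},{"translation":[62,112,75],"roll":0,"gripper":87}]' | tail -1
python3 -m creep '[{"translation":[0,0,30],"roll":0,"gripper":87},{"translation":[0,0,60],"roll":0,"gripper":87},{"translation":[0,0,85],"roll":0,"gripper":87},{"translation":[0,0,95],"roll":0,"gripper":87},{"translation":[0,0,101],"roll":0,"gripper":87}]' | tail -3
python3 -m creep '[{"translation":[0,0,1],"roll":0,"gripper":75},{"translation":[0,0,1],"roll":0,"gripper":75}]' | tail -1
python3 -c "
from h import *; st()"
```

```text
grip_force: 0.0
ft_force: [0.1, 0.6, -0.3]
grip_width: 0.087
grip_force: 0.0
grip_force: 0.0
t15.0 shk mm [ 21.2 369.6  75.2] yawerr deg -0.12 tilt [-0.001  0.   ] F [ 0.3  0.7 -0.6] w 79.8 g 0.0
```

```bash
python3 -m creep '[{"translation":[1,2,2],"roll":0,"gripper":20},{"translation":[1,2,3],"roll":0,"gripper":20},{"translation":[1,2,3],"roll":0,"gripper":20},{"translation":[1,2,3],"roll":0,"gripper":20},{"translation":[1,2,3],"roll":0,"gripper":20}]' 20 | tail -2
python3 -m creep '[{"translation":[0,0,0],"roll":0,"gripper":20},{"translation":[0,0,0],"roll":0,"gripper":20},{"translation":[0,0,0],"roll":0,"gripper":20},{"translation":[0,0,0],"roll":0,"gripper":20},{"translation":[0,0,0],"roll":0,"gripper":20}]' 20 | tail -2
python3 -m creep '[{"translation":[0,0,0],"roll":0,"gripper":20},{"translation":[0,0,0],"roll":0,"gripper":20},{"translation":[0,0,0],"roll":0,"gripper":20},{"translation":[0,0,0],"roll":0,"gripper":20}]' 20 | tail -2
python3 -c "
from h import *; st()"
python3 -m creep '[{"translation":[0,0,-20],"roll":0,"gripper":20},{"translation":[0,0,-55],"roll":0,"gripper":20},{"translation":[0,0,-95],"roll":0,"gripper":20},{"translation":[0,0,-135],"roll":0,"gripper":20},{"translation":[0,0,-165],"roll":0,"gripper":20}]' 20 | tail -2
python3 -m creep '[{"translation":[0,-30,-15],"roll":0,"gripper":20},{"translation":[0,-68,-15],"roll":0,"gripper":20},{"translation":[5,-108,-15],"roll":0,"gripper":20},{"translation":[10,-148,-15],"roll":0,"gripper":20},{"translation":[15,-186,-15],"roll":0,"gripper":20}]' 20 | tail -2
python3 -m creep '[{"translation":[10,-36,0],"roll":0,"gripper":20},{"translation":[20,-72,0],"roll":0,"gripper":20},{"translation":[30,-100,0],"roll":0,"gripper":20},{"translation":[36,-119,0],"roll":0,"gripper":20},{"translation":[36,-119,0],"roll":0,"gripper":20}]' 20 | tail -2
python3 -m creep '[{"translation":[0,0,0],"roll":0,"gripper":20},{"translation":[0,0,0],"roll":0,"gripper":20},{"translation":[0,0,0],"roll":0,"gripper":20}]' 20 | tail -1
python3 -c "
from h import *; st()"
```

```text
grip_width: 0.0498
grip_force: 0.0
grip_width: 0.0294
grip_force: 19.9
grip_width: 0.0295
grip_force: 19.9
t16.1 shk mm [ 19.5 372.   71.2] yawerr deg -0.07 tilt [-0. -0.] F [-0.2 -0.5  0.1] w 29.5 g 19.9
grip_width: 0.0294
grip_force: 20.0
grip_width: 0.0297
grip_force: 20.0
grip_width: 0.0296
grip_force: 20.0
grip_force: 20.0
t17.6 shk mm [-31.7  68.1 251.1] yawerr deg -0.00 tilt [0. 0.] F [-0.3  0.4 -2.2] w 29.5 g 20.0
```

```bash
python3 -m creep '[{"translation":[-1,-1,25],"roll":0,"gripper":20},{"translation":[-1,-1,55],"roll":0,"gripper":20},{"translation":[-1,-1,80],"roll":0,"gripper":20},{"translation":[-1,-1,95],"roll":0,"gripper":20},{"translation":[-1,-1,102],"roll":0,"gripper":20}]' 20 | tail -3
python3 -m creep '[{"translation":[0,0,5],"roll":0,"gripper":20},{"translation":[0,0,10],"roll":0,"gripper":20},{"translation":[0,0,14],"roll":0,"gripper":20},{"translation":[0,0,17],"roll":0,"gripper":20},{"translation":[0,0,17],"roll":0,"gripper":20}]' 20 | tail -3
python3 -c "
from h import *; st()"
python3 -m creep '[{"translation":[0,0,0],"roll":0,"gripper":44},{"translation":[0,0,0],"roll":0,"gripper":44},{"translation":[0,0,0],"roll":0,"gripper":44},{"translation":[0,0,0],"roll":0,"gripper":44}]' | tail -3
python3 -m creep '[{"translation":[0,0,-20],"roll":0,"gripper":44},{"translation":[0,0,-50],"roll":0,"gripper":44},{"translation":[0,0,-90],"roll":0,"gripper":44},{"translation":[0,0,-130],"roll":0,"gripper":30},{"translation":[0,0,-170],"roll":0,"gripper":0}]' | tail -3
python3 -m creep '[{"translation":[0,0,-40],"roll":0,"gripper":0},{"translation":[0,0,-70],"roll":0,"gripper":0},{"translation":[0,0,-70],"roll":0,"gripper":0},{"translation":[0,0,-70],"roll":0,"gripper":0}]' | tail -3
python3 - <<'E'
from h import *
o=st(); o,im=cam("wrist"); cv2.imwrite("pics/w6.png",cv2.resize(im,(800,600),interpolation=cv2.INTER_CUBIC))
E
```

```text
ft_force: [-0.1, -0.1, -1.2]
grip_width: 0.0295
grip_force: 20.0
ft_force: [-0.1, 0.3, -1.0]
grip_width: 0.0296
grip_force: 20.0
t18.5 shk mm [-30.7  66.1 132.3] yawerr deg -0.06 tilt [-0. -0.] F [-0.1  0.3 -1. ] w 29.6 g 20.0
ft_force: [0.2, 0.2, -0.1]
grip_width: 0.0425
grip_force: 0.0
ft_force: [0.4, 0.4, -0.5]
grip_width: 0.0366
grip_force: 0.0
ft_force: [-0.4, 0.5, 0.2]
grip_width: 0.0118
grip_force: 0.0
t19.6 shk mm [-30.1  65.9 374.6] yawerr deg -0.07 tilt [-0.006 -0.002] F [-0.4  0.5  0.2] w 11.8 g 0.0
```

View pics/w6.png

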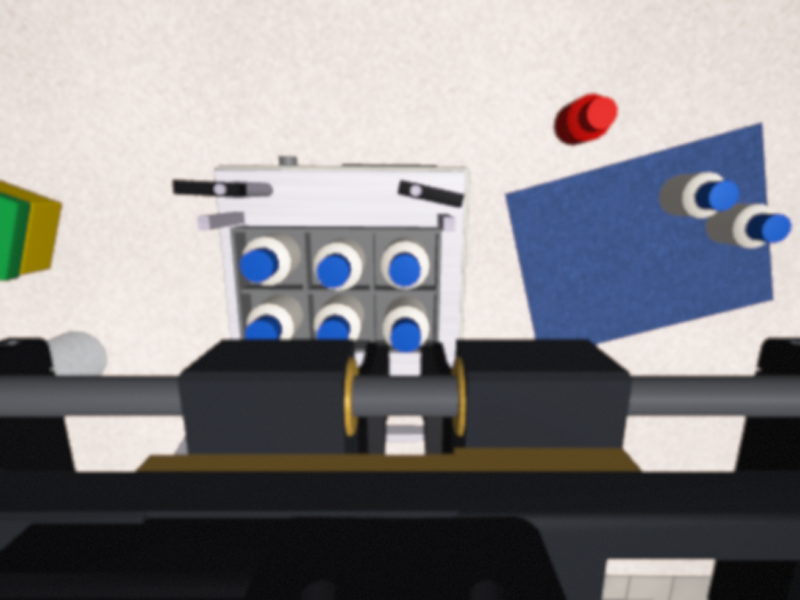

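The picture shows all six cells filled, the two remaining spares at (715,195) and (770,225), the left button at about +0.25 and the right near 0. Next I go behind the frame.

```bash
python3 -m creep '[{"translation":[-38,-12,0],"roll":0,"gripper":0},{"translation":[-76,-26,0],"roll":0,"gripper":0},{"translation":[-114,-40,0],"roll":0,"gripper":0},{"translation":[-150,-54,0],"roll":0,"gripper":0},{"translation":[-180,-66,0],"roll":0,"gripper":0}]' | tail -3
python3 -m creep '[{"translation":[-12,0,5],"roll":0,"gripper":0},{"translation":[-12,0,20],"roll":0,"gripper":0},{"translation":[-12,0,40],"roll":0,"gripper":0},{"translation":[-12,0,60],"roll":0,"gripper":0},{"translation":[-12,0,67],"roll":0,"gripper":0}]' | tail -3
python3 -m creep '[{"translation":[0,0,0],"roll":0,"gripper":0},{"translation":[0,0,0],"roll":0,"gripper":0},{"translation":[0,0,0],"roll":0,"gripper":0}]' | tail -3
python3 - <<'E'
from h import *
o=st(); o,im=cam("scene"); cv2.imwrite("pics/s1.png",cv2.resize(im[90:260,150:380],None,fx=3.4,fy=3.4,interpolation=cv2.INTER_CUBIC))
E
```

```text
ft_force: [0.5, 0.1, -0.4]
grip_width: 0.0002
grip_force: 0.0
ft_force: [-0.3, 0.3, -0.8]
grip_width: 0.0006
grip_force: 0.0
ft_force: [-0.0, 0.5, 0.5]
grip_width: 0.0001
grip_force: 0.0
t20.7 shk mm [ 1.615e+02 -3.000e-01  3.061e+02] yawerr deg -0.07 tilt [-0.001 -0.   ] F [-0.   0.5  0.5] w 0.1 g 0.0
```

View pics/s1.png

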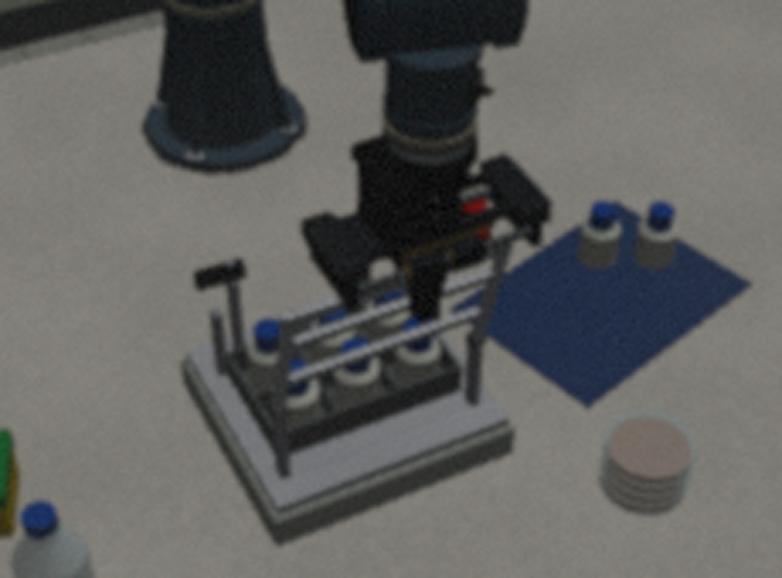

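The gripper occludes the bars at about (425,290), so it is on the far side of the frame from the robot. I start the push.

```bash
python3 -m creep '[{"translation":[10,0,-1],"roll":0,"gripper":0},{"translation":[20,0,-2],"roll":0,"gripper":0},{"translation":[30,0,-2],"roll":0,"gripper":0},{"translation":[40,0,-2],"roll":0,"gripper":0},{"translation":[48,0,-2],"roll":0,"gripper":0}]' | grep ft
python3 -m creep '[{"translation":[8,0,0],"roll":0,"gripper":0},{"translation":[16,0,0],"roll":0,"gripper":0},{"translation":[24,0,0],"roll":0,"gripper":0},{"translation":[32,0,0],"roll":0,"gripper":0},{"translation":[40,0,0],"roll":0,"gripper":0}]' | grep ft
python3 - <<'E'
from h import *
o=st(); o,im=cam("top"); cv2.imwrite("pics/t2.png",cv2.resize(im[110:260,190:330],None,fx=4,fy=4,interpolation=cv2.INTER_CUBIC))
E
```

```text
ft_force: [2.2, 0.1, 3.0]
ft_force: [1.9, -0.8, -2.4]
t21.6 shk mm [ 7.210e+01 -1.000e-01  3.067e+02] yawerr deg -0.07 tilt [0.001 0.   ] F [ 1.9 -0.8 -2.4] w 0.3 g 1.3
```

```bash
python3 -m creep '[{"translation":[19,0,-1],"roll":0,"gripper":0},{"translation":[41,0,3],"roll":0,"gripper":0},{"translation":[61,0,13],"roll":0,"gripper":0},{"translation":[74,0,22],"roll":0,"gripper":0},{"translation":[86,0,32],"roll":0,"gripper":0}]' | grep ft
python3 -c "
from h import *; st()"
```

```text
ft_force: [2.2, 0.4, -0.6]
t22.1 shk mm [-14.5   0.3 274.8] yawerr deg -0.08 tilt [0.001 0.   ] F [ 2.2  0.4 -0.6] w 0.3 g 0.8
```

```bash
python3 -m creep '[{"translation":[11,0,11],"roll":0,"gripper":0},{"translation":[20,0,23],"roll":0,"gripper":0},{"translation":[29,0,36],"roll":0,"gripper":0},{"translation":[36,0,49],"roll":0,"gripper":0},{"translation":[41,0,64],"roll":0,"gripper":0}]' | grep ft
python3 -m creep '[{"translation":[5,0,14],"roll":0,"gripper":0},{"translation":[8,0,26],"roll":0,"gripper":0},{"translation":[9,0,37],"roll":0,"gripper":0},{"translation":[9,0,37],"roll":0,"gripper":0}]' | grep ft
python3 -c "
from h import *; st()"
```

```text
ft_force: [-0.3, 0.7, 1.0]
ft_force: [-0.2, 0.8, -0.2]
t22.8 shk mm [-66.    1.1 172. ] yawerr deg -0.07 tilt [0.008 0.003] F [-0.2  0.8 -0.2] w 0.3 g 0.0
```

```bash
python3 -m creep '[{"translation":[0,0,2],"roll":0,"gripper":0},{"translation":[0,0,4],"roll":0,"gripper":0},{"translation":[0,0,6],"roll":0,"gripper":0},{"translation":[0,0,6],"roll":0,"gripper":0}]' | grep ft
python3 -c "
from h import *; st()"
python3 -m creep '[{"translation":[0,0,1],"roll":0,"gripper":0},{"translation":[0,0,2],"roll":0,"gripper":0},{"translation":[0,0,2],"roll":0,"gripper":0}]' | grep ft
python3 -c "
from h import *; st()"
python3 - <<'E'
from h import *
o,im=cam("scene"); cv2.imwrite("pics/s2.png",cv2.resize(im[110:260,180:340],None,fx=4.5,fy=4,interpolation=cv2.INTER_CUBIC))
E
```

```text
ft_force: [-0.5, 0.4, -0.4]
t23.1 shk mm [-6.300e+01  1.000e-01  1.683e+02] yawerr deg -0.06 tilt [-0. -0.] F [-0.5  0.4 -0.4] w 0.7 g 0.0
ft_force: [-2.7, 0.5, 7.5]
t23.4 shk mm [-6.270e+01  1.000e-01  1.673e+02] yawerr deg -0.06 tilt [-0.001 -0.   ] F [-2.7  0.5  7.5] w 0.6 g 3.6
```

View pics/s2.png

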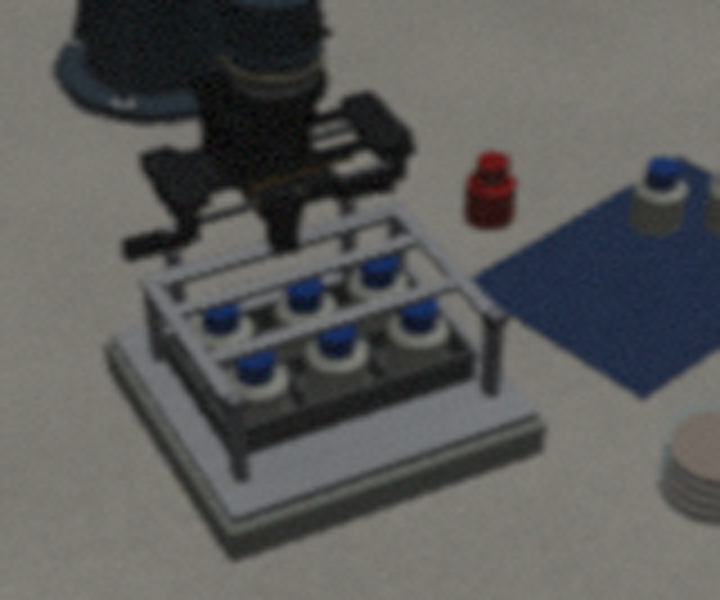

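The frame lies flat over the bottles, with the fingertip on the front bar at (285,240). I press a little more, then go to the left button.

```bash
python3 -m creep '[{"translation":[0,0,1],"roll":0,"gripper":0},{"translation":[0,0,2],"roll":0,"gripper":0},{"translation":[0,0,2],"roll":0,"gripper":0}]' | grep -E "ft|pos"
python3 -m creep '[{"translation":[0,0,-10],"roll":0,"gripper":0},{"translation":[0,0,-30],"roll":0,"gripper":0},{"translation":[0,0,-52],"roll":0,"gripper":0},{"translation":[20,36,-52],"roll":0,"gripper":0},{"translation":[40,70,-52],"roll":0,"gripper":0}]' | grep ft
python3 -m creep '[{"translation":[15,26,0],"roll":0,"gripper":0},{"translation":[19,36,0],"roll":0,"gripper":0},{"translation":[19,36,0],"roll":0,"gripper":0},{"translation":[19,36,0],"roll":0,"gripper":0}]' | grep ft
python3 - <<'E'
from h import *
o=st(); o,im=cam("wrist"); P=proj("wrist",o)
cv2.imwrite("pics/w7.png",cv2.resize(im,(800,600),interpolation=cv2.INTER_CUBIC))
E
```

```text
position: [0.4818, -0.0831, 0.167]
ft_force: [-4.7, 2.0, 21.0]
ft_force: [-0.6, 1.9, -0.9]
ft_force: [0.8, 0.2, 0.7]
t24.4 shk mm [-120.8  106.   216.6] yawerr deg 0.02 tilt [-0.002 -0.001] F [0.8 0.2 0.7] w 0.5 g 0.0
```

```bash
python3 -m creep '[{"translation":[0,0,20],"roll":0,"gripper":0},{"translation":[0,0,36],"roll":0,"gripper":0},{"translation":[0,0,43],"roll":0,"gripper":0},{"translation":[0,0,43],"roll":0,"gripper":0},{"translation":[0,0,43],"roll":0,"gripper":0}]' | grep -E "ft|pos"
python3 -c "
from h import *; st()"
python3 -m creep '[{"translation":[-5,0,0],"roll":0,"gripper":0},{"translation":[-9,0,0],"roll":0,"gripper":0},{"translation":[-14,2,0],"roll":0,"gripper":0},{"translation":[-18,4,0],"roll":0,"gripper":0},{"translation":[-23,4,0],"roll":0,"gripper":0}]' | grep -E "ft|pos"
python3 -m creep '[{"translation":[-5,0,0],"roll":0,"gripper":0},{"translation":[-10,-1,0],"roll":0,"gripper":0},{"translation":[-15,-3,0],"roll":0,"gripper":0},{"translation":[-18,-5,0],"roll":0,"gripper":0},{"translation":[-21,-8,0],"roll":0,"gripper":0}]' | grep -E "ft|pos"
python3 -m creep '[{"translation":[-2,-3,0],"roll":0,"gripper":0},{"translation":[-4,-6,0],"roll":0,"gripper":0},{"translation":[-4,-8,0],"roll":0,"gripper":0},{"translation":[-4,-8,0],"roll":0,"gripper":0}]' | grep -E "ft|pos"
python3 -c "
from h import *; st()"
```

```text
position: [0.4217, 0.0212, 0.173]
ft_force: [-0.2, -0.5, 0.7]
t24.9 shk mm [-121.1  105.4  173. ] yawerr deg -0.14 tilt [ 0. -0.] F [-0.2 -0.5  0.7] w 0.5 g 0.0
position: [0.4432, 0.027, 0.1733]
ft_force: [-3.1, 0.1, 0.5]
position: [0.4656, 0.0187, 0.1732]
ft_force: [-2.4, -0.0, 0.3]
position: [0.4701, 0.0101, 0.1734]
ft_force: [0.5, 0.1, 0.3]
t26.1 shk mm [-72.8  93.5 173.4] yawerr deg -0.11 tilt [-0.002 -0.001] F [0.5 0.1 0.3] w 0.1 g 0.1
```

```bash
python3 -m creep '[{"translation":[0,-1,0],"roll":0,"gripper":0},{"translation":[0,-2,0],"roll":0,"gripper":0},{"translation":[0,-2,0],"roll":0,"gripper":0}]' | grep -E "ft"
python3 -m creep '[{"translation":[0,-1,0],"roll":0,"gripper":0},{"translation":[0,-2,0],"roll":0,"gripper":0},{"translation":[0,-2,0],"roll":0,"gripper":0}]' | grep -E "ft"
python3 - <<'E'
from h import *
o=st(); o,im=cam("wrist"); cv2.imwrite("pics/w8.png",cv2.resize(im[100:384,100:420],(800,600)))
o,im=cam("top"); cv2.imwrite("pics/t3.png",cv2.resize(im[150:250,200:320],(800,600),interpolation=cv2.INTER_CUBIC))
E
```

```text
ft_force: [0.1, 0.7, -0.5]
ft_force: [0.0, 1.2, 0.5]
t26.6 shk mm [-73.6  90.  173.4] yawerr deg -0.07 tilt [-0.001 -0.   ] F [0.  1.2 0.5] w 0.2 g 0.6
```

```bash
python3 -m creep '[{"translation":[0,-1,0],"roll":0,"gripper":0},{"translation":[0,-2,0],"roll":0,"gripper":0},{"translation":[0,-2,0],"roll":0,"gripper":0}]' | grep -E "ft"
python3 -m creep '[{"translation":[0,-1,0],"roll":0,"gripper":0},{"translation":[0,-1,0],"roll":0,"gripper":0},{"translation":[0,-1,0],"roll":0,"gripper":0}]' | grep -E "ft"
python3 - <<'E'
from h import *
o=st(); o,im=cam("top"); cv2.imwrite("pics/t4.png",cv2.resize(im[150:250,200:320],(720,600),interpolation=cv2.INTER_CUBIC))
E
```

```text
ft_force: [1.9, 3.6, -0.4]
ft_force: [2.5, 7.3, 0.6]
t27.2 shk mm [-73.7  88.3 173.3] yawerr deg -0.15 tilt [-0.001  0.002] F [2.5 7.3 0.6] w 0.8 g 3.5
```

```bash
python3 -m creep '[{"translation":[0,8,0],"roll":0,"gripper":0},{"translation":[0,10,-20],"roll":0,"gripper":0},{"translation":[0,10,-42],"roll":0,"gripper":0},{"translation":[15,-20,-42],"roll":0,"gripper":0},{"translation":[30,-58,-42],"roll":0,"gripper":0}]' | grep ft
python3 -m creep '[{"translation":[18,-40,0],"roll":0,"gripper":0},{"translation":[18,-80,0],"roll":0,"gripper":0},{"translation":[18,-110,0],"roll":0,"gripper":0},{"translation":[18,-133,0],"roll":0,"gripper":0},{"translation":[18,-133,0],"roll":0,"gripper":0}]' | grep ft
python3 -m creep '[{"translation":[0,0,0],"roll":0,"gripper":0},{"translation":[0,0,0],"roll":0,"gripper":0}]' | grep ft
python3 -c "
from h import *; st()"
```

```text
ft_force: [-0.4, -1.4, -0.0]
ft_force: [0.1, 0.3, 0.0]
ft_force: [0.2, -0.3, -1.1]
t28.2 shk mm [-123.1 -102.8  214.8] yawerr deg -0.07 tilt [0.002 0.001] F [ 0.2 -0.3 -1.1] w 0.3 g 0.0
```

```bash
python3 -m creep '[{"translation":[0,-1,20],"roll":0,"gripper":0},{"translation":[0,-1,36],"roll":0,"gripper":0},{"translation":[0,-1,42],"roll":0,"gripper":0},{"translation":[0,-1,42],"roll":0,"gripper":0},{"translation":[0,-1,42],"roll":0,"gripper":0}]' | grep -E "ft"
python3 -m creep '[{"translation":[-6,1,0],"roll":0,"gripper":0},{"translation":[-13,-2,0],"roll":0,"gripper":0},{"translation":[-18,-3,0],"roll":0,"gripper":0},{"translation":[-23,-4,0],"roll":0,"gripper":0},{"translation":[-28,-3,0],"roll":0,"gripper":0}]' | grep -E "ft|pos"
python3 -m creep '[{"translation":[-5,1,0],"roll":0,"gripper":0},{"translation":[-9,3,0],"roll":0,"gripper":0},{"translation":[-14,7,0],"roll":0,"gripper":0},{"translation":[-18,12,0],"roll":0,"gripper":0},{"translation":[-21,16,0],"roll":0,"gripper":0}]' | grep -E "ft|pos"
python3 -c "
from h import *; st()"
python3 -m creep '[{"translation":[0,1,0],"roll":0,"gripper":0},{"translation":[0,2,0],"roll":0,"gripper":0},{"translation":[0,2,0],"roll":0,"gripper":0}]' | grep -E "ft"
python3 -c "
from h import *; st()"
```

```text
ft_force: [0.5, -0.1, 0.1]
position: [0.4531, -0.1922, 0.1735]
ft_force: [-1.7, -0.8, -1.1]
position: [0.4739, -0.1749, 0.1734]
ft_force: [-1.0, -1.5, -0.4]
t29.5 shk mm [-72.1 -91.6 173.4] yawerr deg -0.06 tilt [-0.001 -0.001] F [-1.  -1.5 -0.4] w 0.2 g 0.8
ft_force: [1.3, -3.3, -1.4]
t29.7 shk mm [-71.8 -90.6 173.5] yawerr deg -0.06 tilt [-0.003 -0.002] F [ 1.3 -3.3 -1.4] w 0.3 g 1.6
```

```bash
python3 -m creep '[{"translation":[0,1,0],"roll":0,"gripper":0},{"translation":[0,2,0],"roll":0,"gripper":0},{"translation":[0,2,0],"roll":0,"gripper":0},{"translation":[0,2,0],"roll":0,"gripper":0}]' | grep -E "ft"
python3 -c "
from h import *; st()"
```

```text
ft_force: [1.9, -7.3, -3.4]
t30.1 shk mm [-71.7 -90.4 173.6] yawerr deg -0.04 tilt [-0.003 -0.005] F [ 1.9 -7.3 -3.4] w 0.3 g 3.9
```

```bash
python3 -m creep '[{"translation":[0,-9,0],"roll":0,"gripper":0},{"translation":[0,-11,-25],"roll":0,"gripper":0},{"translation":[0,-11,-60],"roll":0,"gripper":0},{"translation":[0,-11,-100],"roll":0,"gripper":0},{"translation":[-20,15,-120],"roll":0,"gripper":0}]' | grep ft
python3 -m creep '[{"translation":[-20,30,0],"roll":0,"gripper":0},{"translation":[-50,60,0],"roll":0,"gripper":0},{"translation":[-50,75,0],"roll":0,"gripper":0},{"translation":[-50,75,0],"roll":0,"gripper":0},{"translation":[-50,75,0],"roll":0,"gripper":0}]' | grep ft
python3 - <<'E'
from h import *
o=st(); o,im=cam("wrist"); np.save("w9.npy",im); cv2.imwrite("pics/w9.png",cv2.resize(im,(800,600),interpolation=cv2.INTER_CUBIC))
E
```

```text
ft_force: [2.2, -0.5, 0.1]
ft_force: [-0.4, -0.4, 0.9]
t30.9 shk mm [ -3.9   3.2 292.8] yawerr deg 0.04 tilt [0.002 0.001] F [-0.4 -0.4  0.9] w 0.5 g 0.0
```

View pics/w9.png

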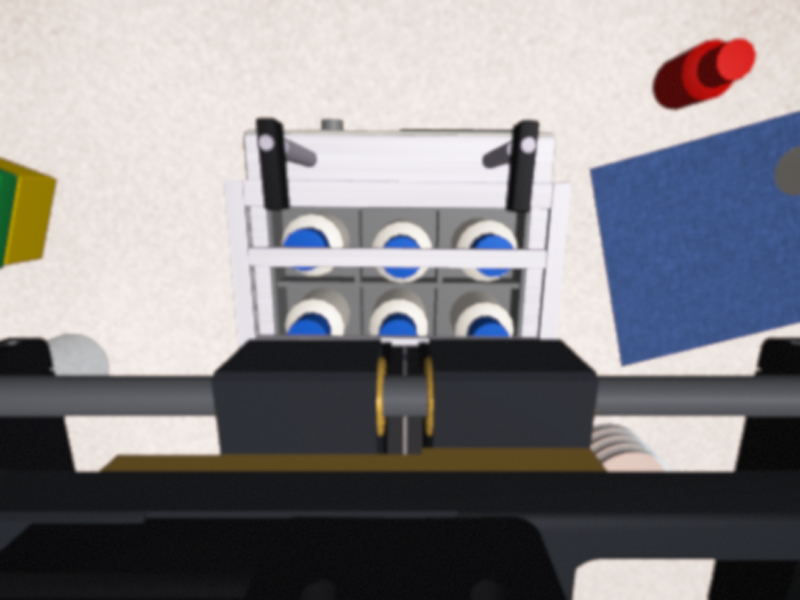

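The picture shows both buttons pointing straight across the front bar, at (273,165) and (525,165). The frame is down over six bottles and the gripper is clear.

```bash
python3 -c "
from rig import hand_in; print(hand_in())"
```

```text
the job is handed in; nothing more can be done
None
```

All six cells hold upright bottles, the frame is fully closed, both turnbuttons are turned in across its front bar, and the job is handed in with the gripper clear of everything.

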